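# Switch on the press supply at its isolator

### The arm

A 7-joint arm with a two-finger parallel gripper is mounted at the origin on a cart in front of the work surface, level with it; the furniture and walls round the work are solid. World frame = base frame: x ahead of the robot, y to its left, z up, the work surface at z = 0. Lengths are in m, angles in rad, forces in N, time in s.
With the tool pointing down it reaches from about 0.4 to 0.85 m from the base axis. Payload 10.4 kg.
Tool frame: the origin (TCP) lies at the very end of the fingers, on their centre line; the grasp point (between the pads) lies 19 mm behind it; z points along the fingers, y is the direction in which the jaws open and shut (so a half turn about z gives the same grasp; the last joint's range is limited). The gripper opens to 87 mm and grips with 3 to 60 N. Pads are 19 mm wide; open, the fingers measure 117 mm over their backs; the gripper's body (75 mm by 190 mm) begins 51 mm behind the grasp point.
Start: joints at [-1.154, 0.332, -0.065, 1.46, 0.022, 1.35, -0.088], TCP at [0.266, 0.566, 0.223] pointing down, gripper open.
Joint ranges: [-2.6, 2.6], [-0.5, 2.12], [-1.47, 1.34], [0.16, 2.42], [-1.27, 4.41], [0.06, 2.06], [-2.6, 2.6]. Speed limits (rad/s): [2.22, 2.22, 2.79, 2.79, 3.14, 3.14, 3.14].

### API

Orientations are given as a unit quaternion [x, y, z, w].
In Python, from bench import r gives the robot as it stands.
- The arm moves only by the shell command python3 -m crank 'ROWS' [FORCE]. ROWS is JSON, a list of rows, each a list of 3 entries, a list of its own where there are three numbers: the opening, from -1 (shut) to 1 (fully open), so that 0 is half open, then the shift along the tool's x, y, z in mm, then the turn about the tool's z in degrees. A call has 1 to 12 rows; each row is the pose to reach, as a shift and turn from the pose commanded when the call began, along the tool's axes at that moment; what a row does not reach only later rows make up. A row lasts 1/12 s, in which the tool goes at most 41.7 mm and 7.16 degrees, less where a joint would pass 70% of its speed; a pose out of reach is approached as far as the arm can. A call with a gripper value outside its range is refused whole. The fingers move at their own pace and stop on an object; FORCE is the grip in N (left out, the last holds). Time passes only in rows, so rows that repeat a pose let the fingers close. It gives the time, the measured TCP pose, the force and the opening at its end, in the units of the state.
- r.read_state(): the state, without advancing time (a new reading comes with each control period).
- r.camera(name): name is "scene" or "top"; returns a dict with "pixels" (400x640x3 uint8, red, green, blue), "fov_y" (degrees; the focal length in pixels is half the picture's height over the tangent of half this angle, whatever the lens; pixels are square), "cx", "cy" (the principal point, pixels), "dist" ([k1, k2, p1, p2, k3] as OpenCV has them; the pictures are not rectified), "cam_to_world" (4x4, takes a point from camera to world coordinates). Camera axes: x right, y down, z forward; pixel columns grow to the right and rows downward; lengths in m; the calibration is good to about 2 mm. A picture is of the moment at which its call begins. There is no depth.
- r.close_job(): hands the job in, once; it reports no verdict.
The state is a dict: "time": time; "joint_positions": joint angles; "joint_vel": joint speeds; "joint_torque": joint torques, N m; "ee_pos": TCP position; "eef_rot": TCP orientation; "ft_force": force on the tool from outside, world axes, zero at the start; "torque": the same for the moment, N m; "width": finger opening in m.
Only numpy, scipy, OpenCV 4.12 (cv2) and the standard library are available. Lean on these libraries where they do the work, as an engineer would, in place of code of your own. Each camera call takes 0.05 s, during which the arm holds its last target.

### The job

Switch on the supply of the spring press: on the larger switch box, push the flat paddle lever over its centre, towards the end of the box with the small glass lens, until it snaps over and stays there. Leave the ball-ended lever on the smaller box switched off.

Things in the scene. Friction and masses are not known exactly. Their poses are not given: they have to be found in the camera images.
- supply_box: Larger switch box, aluminium with a grey lid, 140 (x) x 95 (y) x 50 mm high, bolted to the table by 13 mm feet at its x ends. Origin: centre of its underside, z up. Its paddle lever swings in the box's x-z plane about a hinge along y, 56 mm above the origin. A small glass lens, 10 mm high, stands on the lid 48 mm from the middle at the +x end: the ON side.
- supply_lever (a joint): Flat black paddle on the larger box: 0 rad = off, leaning 0.4 to box -x; 0.4 = upright; 0.8 = on, leaning to +x (lens). Paddle from 10 to 60 mm out from the hinge, 24 mm wide (along y), 8 thick; its end is 111 mm above the table and 23 mm to -x when off. A snap spring resists with about 4 N at the end, falling to nothing at upright; from there it snaps fully on by itself.
- lamp_box: The smaller switch box of the same make, for the lamp, 100 (x) x 70 (y) x 40 mm high, bolted to the table. Origin: centre of its underside; z up. To be left alone.
- lamp_lever (a joint): Angle (rad) of the thin steel lever with a black 18 mm ball on the smaller box: 0 = off, leaning to that box's -x side, 0.8 = on. Hinge 46 mm above the table, over the box's origin; ball 41 mm from the hinge. Same snap action. It must stay off.
Things that resemble listed ones, but are neither listed nor needed, are in the scene too. What is shaped like the supply_box but orange is not meant.

How it is judged:
By the outcome, as a careful person would: the job done as asked, in the order asked, and still so for the second after the job is handed in, with the robot touching nothing.
It also fails if it takes over 27 s, if anything falls off the work surface, if the arm or the gripper's body presses on something with over 40 N, if the wrist force passes 120 N, or if a joint passes its speed limit or range.

## Working session

There is one attempt and no reset: what is moved stays moved. The work goes in short steps, Python scripts to look and compute and a shell command to move; the robot and the scene stay as the last step left them, time stands still between calls to the robot, and variables do not carry over. Pictures are saved under pics/ and viewed, and the job is handed in when it is done.

```bash
mkdir -p pics; ls; python3 - <<'E'
from bench import r
import cv2,pickle,numpy as np
s=r.read_state();print(s)
d={}
for n in("scene","top"):
    c=r.camera(n);d[n]=c
    cv2.imwrite(f"pics/{n}0.png",c["pixels"][:,:,::-1])
    print(n,c["fov_y"],c["cx"],c["cy"],c["dist"],np.round(c["cam_to_world"],3))
pickle.dump(d,open("cams.pkl","wb"))
E
```

```text
pics
{'time': 0.0, 'joint_positions': array([-1.15359974,  0.33287929, -0.06469261,  1.46093136,  0.02161935,
        1.34991547, -0.08846364]), 'joint_vel': array([ 0.0003534 ,  0.00104325,  0.00050429,  0.00187758, -0.0013824 ,
       -0.00061283,  0.00085641]), 'joint_torque': array([ 5.31078422e-04, -6.23239017e+01,  2.48148409e-02, -3.89900172e+01,
       -6.13874244e-02,  3.97952960e-02,  1.76028548e-04]), 'ee_pos': array([0.26594728, 0.56516471, 0.22175406]), 'eef_rot': array([ 2.18103764e-01,  9.75925321e-01, -7.09680381e-04, -1.13441187e-04]), 'ft_force': array([-0.02403121,  0.73814803,  0.11383082]), 'torque': array([ 0.02248771, -0.01230277,  0.01480897]), 'width': 0.08686808247369893}
scene 51.50923624716459 321.28089748866927 200.8053199302372 [-0.00627051  0.          0.          0.          0.        ] [[ 0.849 -0.384  0.362  0.079]
 [-0.528 -0.619  0.582 -0.661]
 [ 0.001 -0.685 -0.728  0.872]
 [ 0.     0.     0.     1.   ]]
top 43.8893793602775 323.0014893735813 200.0791713502866 [-0.01436775  0.          0.          0.          0.        ] [[ 0.021 -0.99   0.136  0.308]
 [-1.    -0.02   0.013 -0.041]
 [-0.01  -0.136 -0.991  1.146]
 [ 0.     0.     0.     1.   ]]
```

View pics/scene0.png

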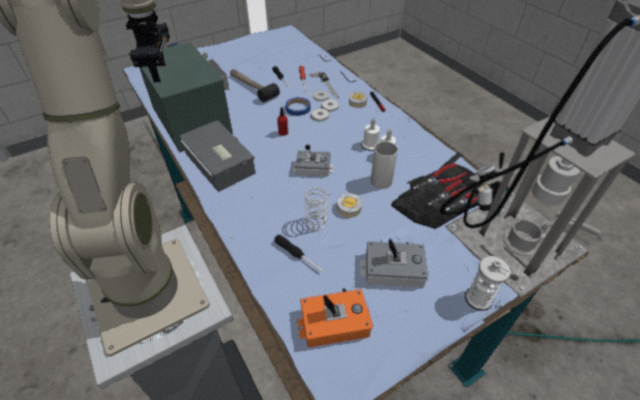

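View pics/top0.png

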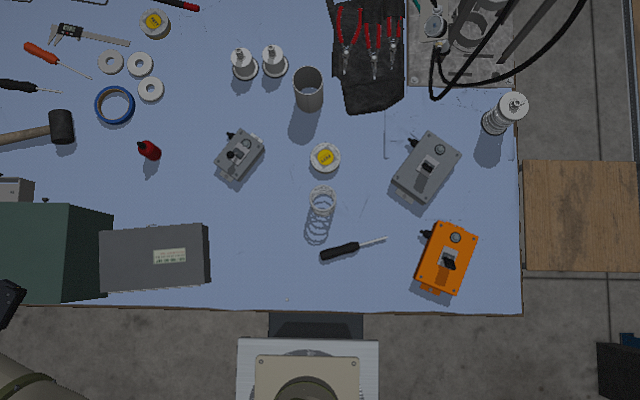

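The scene view shows the grey supply box at about (396,263) and its orange lookalike at (336,317). The lamp box is at (312,163). In the top view the supply box is at (425,167) with its lens at (439,150). I'll zoom in on it.

```bash
python3 - <<'E'
import cv2,pickle
d=pickle.load(open("cams.pkl","rb"))
a=d["scene"]["pixels"][225:300,345:445,::-1];b=d["top"]["pixels"][120:220,380:480,::-1]
cv2.imwrite("pics/za.png",cv2.resize(a,None,fx=7,fy=7,interpolation=cv2.INTER_CUBIC))
cv2.imwrite("pics/zb.png",cv2.resize(b,None,fx=6,fy=6,interpolation=cv2.INTER_CUBIC))
E
```

```text
(no output)
```

View pics/za.png

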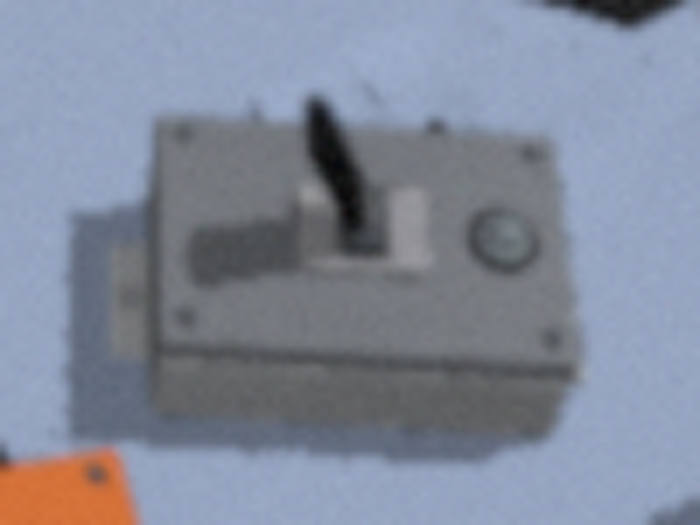

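View pics/zb.png

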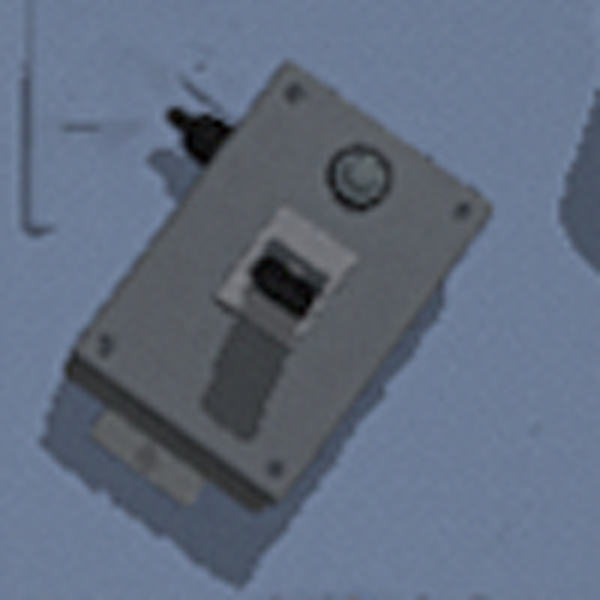

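The lens, at crop (360,177), lies up and to the right of the paddle, which leans away from it, so it is off. I'll cast the lid corners, lens and paddle tip onto their heights in both views.

```bash
cat > h.py <<'E'
import cv2,numpy as np
def ray(c,p,z):
    f=200/np.tan(np.radians(c["fov_y"])/2)
    K=np.array([[f,0,c["cx"]],[0,f,c["cy"]],[0,0,1]])
    u=cv2.undistortPoints(np.array(p,float).reshape(-1,1,2),K,np.array(c["dist"]))[:,0]
    T=np.array(c["cam_to_world"]);d=np.c_[u,np.ones(len(u))]@T[:3,:3].T;o=T[:3,3]
    return o+d*((np.asarray(z)-o[2])/d[:,2])[:,None]
E
python3 - <<'E'
import pickle,numpy as np,cv2
from h import ray
d=pickle.load(open("cams.pkl","rb"))
t=(np.array([[285,60],[492,212],[268,500],[75,352],[360,177],[285,288]])+.5)/6-.5+[380,120]
s=(np.array([[155,120],[553,138],[577,375],[150,345],[505,240],[318,105]])+.5)/7-.5+[345,225]
z=[.05]*4+[.058,.111]
for n,p in(("top",t),("scene",s)):
    P=ray(d[n],p,z);print(n);print(P.round(4))
    Q=P[:4];print("centre",Q.mean(0).round(4),"sides",np.linalg.norm(Q-np.roll(Q,-1,0),axis=1).round(4))
    i=[0,1,2,3]
    if n=="top": x=(Q[0]-Q[3])+(Q[1]-Q[2]);
    else: x=(Q[1]-Q[0])+(Q[2]-Q[3])
    print("yaw",np.degrees(np.arctan2(x[1],x[0])));x=x/np.linalg.norm(x)
    for k in(4,5):
        v=P[k]-Q.mean(0);print(v@x, -v[0]*x[1]+v[1]*x[0])
E
python3 - <<'E'
import sys;sys.path.insert(0,'.')
from scipy.spatial.transform import Rotation as R
from bench import r
s=r.read_state();print(R.from_quat(s["eef_rot"]).as_matrix().round(3),s["ee_pos"])
E
```

```text
top
[[ 0.6246 -0.2593  0.05  ]
 [ 0.5673 -0.3365  0.05  ]
 [ 0.4566 -0.2518  0.05  ]
 [ 0.5108 -0.1802  0.05  ]
 [ 0.5778 -0.2854  0.058 ]
 [ 0.524  -0.2465  0.111 ]]
centre [ 0.5398 -0.257   0.05  ] sides [0.0961 0.1395 0.0898 0.1386]
yaw -36.12589508885905
0.0474443289372079 -0.0005376010414747563
-0.01896362189120398 -0.0009036807077060765
scene
[[ 0.5104 -0.1828  0.05  ]
 [ 0.6255 -0.2636  0.05  ]
 [ 0.5664 -0.3424  0.05  ]
 [ 0.4532 -0.2583  0.05  ]
 [ 0.5771 -0.2919  0.058 ]
 [ 0.528  -0.2417  0.111 ]]
centre [ 0.5389 -0.2618  0.05  ] sides [0.1406 0.0985 0.141  0.0947]
yaw -35.855287016739595
0.04862334085841149 -0.0019911904704741253
-0.02062363384365447 0.009892577791625317
[[-0.905  0.426 -0.   ]
 [ 0.426  0.905 -0.001]
 [-0.    -0.001 -1.   ]] [0.26594767 0.56522167 0.22182108]
```

Both views agree with the sizes given: the sides measure 140 × 95 mm and the lens is at +48 mm. The box centre is about (0.539, -0.259), its +x yaw is -36°, and the paddle leans to -x. Next I'll rise, shut the fingers and turn about 11° to line up with the box.

```bash
python3 -m crank '[[-1,[0,0,-35],5],[-1,[0,0,-70],11],[-1,[0,0,-100],11],[-1,[0,0,-100],11]]' 20
python3 - <<'E'
from scipy.spatial.transform import Rotation as R
import numpy as np
from bench import r
s=r.read_state();M=R.from_quat(s["eef_rot"]).as_matrix();print(M.round(3),s["ee_pos"],s["joint_positions"].round(2))
for t in([.47,.2,.32],[.4905,-.2237,.25],[.4905,-.2237,.09]): print((M.T@(np.array(t)-s["ee_pos"])*1000).round(1))
E
```

```text
time: 0.43
ee_pos: [0.2667, 0.5671, 0.3293]
eef_rot: [0.311, 0.95, 0.004, 0.0]
ft_force: [0.4, 1.3, 1.1]
width: 0.068
[[-0.807  0.591  0.003]
 [ 0.591  0.807  0.008]
 [ 0.002  0.008 -1.   ]] [0.26665891 0.56709562 0.32925693] [-1.18  0.3  -0.03  1.28  0.01  1.55 -0.27]
[-381.  -176.     6.9]
[-648.1 -506.3   73.5]
[-648.5 -507.6  233.5]
```

```bash
python3 -m crank '[[-1,[-36,-17,0],0],[-1,[-72,-34,0],0],[-1,[-108,-50,0],0],[-1,[-144,-67,0],0],[-1,[-180,-84,0],0],[-1,[-216,-100,0],0],[-1,[-252,-117,0],0],[-1,[-288,-133,0],0],[-1,[-324,-150,0],0],[-1,[-360,-166,0],0],[-1,[-381,-176,0],0],[-1,[-381,-176,0],0]]'
python3 - <<'E'
from scipy.spatial.transform import Rotation as R
import numpy as np
from bench import r
s=r.read_state();M=R.from_quat(s["eef_rot"]).as_matrix();print(M.round(3),s["ee_pos"],s["joint_positions"].round(2),s["ft_force"])
for t in([.4905,-.2237,.25],[.4905,-.2237,.09]): print((M.T@(np.array(t)-s["ee_pos"])*1000).round(1))
E
```

```text
time: 1.43
ee_pos: [0.472, 0.1926, 0.3225]
eef_rot: [0.315, 0.949, -0.001, 0.001]
ft_force: [0.3, -0.5, -0.3]
width: 0.0006
[[-0.802  0.597  0.001]
 [ 0.597  0.802 -0.001]
 [-0.001 -0.001 -1.   ]] [0.47203339 0.19259553 0.32250692] [-0.74  0.03  0.27  1.61 -0.01  1.5   0.46] [ 0.2866824  -0.47114004 -0.30337853]
[-263.3 -322.8   73.1]
[-263.1 -322.7  233.1]
```

```bash
python3 -m crank '[[-1,[-24,-29,0],0],[-1,[-48,-59,0],0],[-1,[-72,-88,0],0],[-1,[-96,-117,0],0],[-1,[-120,-147,0],0],[-1,[-144,-176,20],0],[-1,[-168,-205,40],0],[-1,[-192,-235,60],0],[-1,[-216,-264,73],0],[-1,[-240,-293,73],0],[-1,[-263,-323,73],0],[-1,[-263,-323,73],0]]'
python3 - <<'E'
from scipy.spatial.transform import Rotation as R
import numpy as np,cv2
from bench import r
s=r.read_state();M=R.from_quat(s["eef_rot"]).as_matrix();print(M.round(3),s["ee_pos"],s["joint_positions"].round(2),s["ft_force"])
for t in([.4905,-.2237,.25],[.4905,-.2237,.09]): print((M.T@(np.array(t)-s["ee_pos"])*1000).round(1))
a=r.camera("scene")["pixels"][120:320,250:480,::-1]
cv2.imwrite("pics/s1.png",cv2.resize(a,None,fx=3,fy=3,interpolation=cv2.INTER_CUBIC))
E
```

```text
time: 2.43
ee_pos: [0.4892, -0.2247, 0.2493]
eef_rot: [0.315, 0.949, -0.002, 0.0]
ft_force: [0.6, -0.8, 0.1]
width: 0.0004
[[-0.802  0.597 -0.001]
 [ 0.597  0.802 -0.003]
 [-0.001 -0.003 -1.   ]] [ 0.48922234 -0.22474185  0.24925454] [-0.3   0.13  0.71  1.68 -0.08  1.36  1.36] [ 0.56097778 -0.83213539  0.07938384]
[-0.4  1.6 -0.7]
[ -0.2   2.1 159.2]
```

View pics/s1.png

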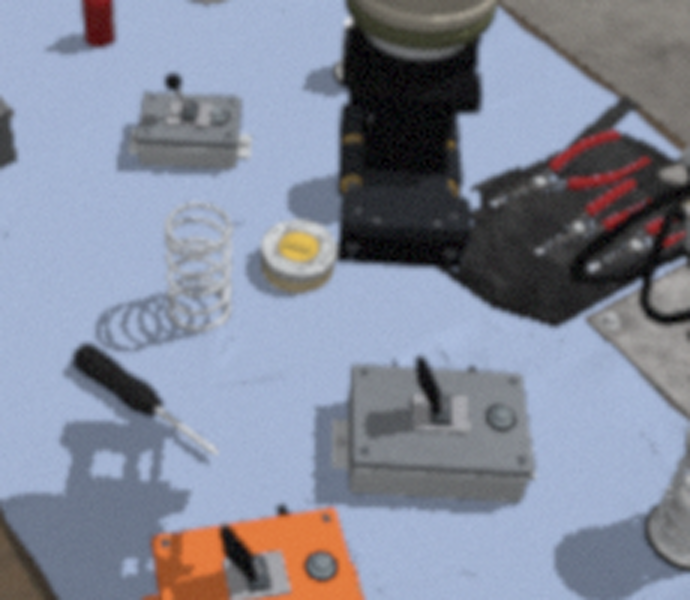

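The paddle is still leaning off, at crop (430,380), and the gripper is behind and above the box. I'll check where the TCP projects.

```bash
python3 - <<'E'
import pickle,numpy as np,cv2
d=pickle.load(open("cams.pkl","rb"))
for n in d:
    c=d[n];f=200/np.tan(np.radians(c["fov_y"])/2);T=np.linalg.inv(c["cam_to_world"])
    for p in([.489,-.225,.249],[.489,-.225,.09]):
        q=T[:3,:3]@p+T[:3,3];print(n,f*q[0]/q[2]+c["cx"],f*q[1]/q[2]+c["cy"])
E
```

```text
scene 378.19274658625125 200.72780183954015
scene 371.34585568670207 247.26565519151902
top 430.441546191748 170.9354496861184
top 415.3219690432155 185.2973015820363
```

The TCP falls within the gripper silhouette, and the body hides the fingers from this side. At pushing height the body stays at z ≥ 0.16, clear of everything near it. Descending behind the paddle now.

```bash
python3 -m crank '[[-1,[0,2,35],0],[-1,[0,2,70],0],[-1,[0,2,105],0],[-1,[0,2,135],0],[-1,[0,2,155],0],[-1,[0,2,160],0],[-1,[0,2,160],0]]'
python3 - <<'E'
import numpy as np,cv2
from bench import r
s=r.read_state();p=s["ee_pos"];x=np.array([np.cos(np.radians(-36)),np.sin(np.radians(-36))]);v=p[:2]-[.539,-.259]
print(p,s["ft_force"].round(2),"box frame",v@x,-v[0]*x[1]+v[1]*x[0])
for n in("scene","top"):
    c=r.camera(n)["pixels"];a=c[170:320,300:480] if n=="scene" else c[80:240,330:510]
    cv2.imwrite(f"pics/{n}2.png",cv2.resize(a[:,:,::-1],None,fx=3.5,fy=3.5,interpolation=cv2.INTER_CUBIC))
E
```

```text
time: 3.07
ee_pos: [0.4917, -0.2145, 0.0883]
eef_rot: [0.31, 0.951, -0.0, -0.001]
ft_force: [-0.1, -0.7, 0.9]
width: 0.0004
[ 0.49165436 -0.21447174  0.08834852] [-0.1  -0.73  0.89] box frame -0.06447648326254089 0.008195049976220819
```

View pics/scene2.png

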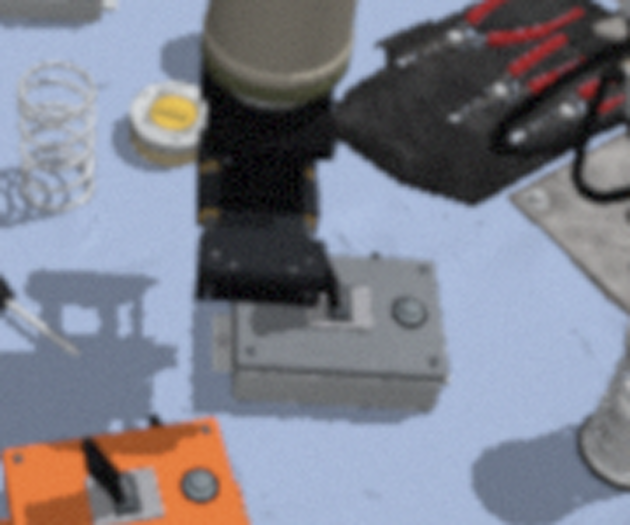

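View pics/top2.png

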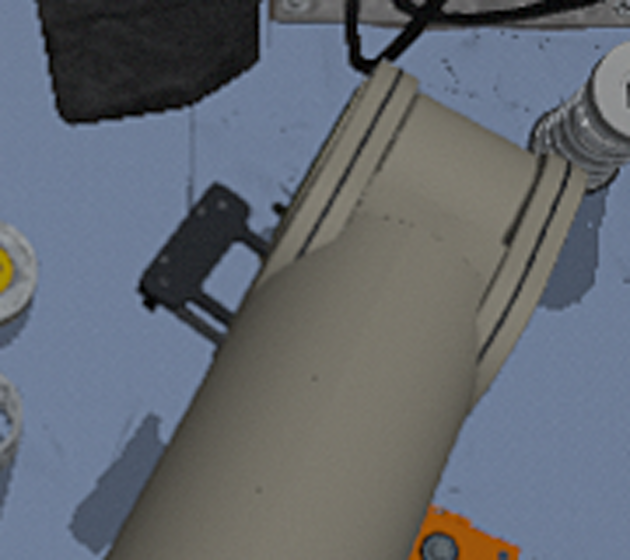

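Fingers are behind the paddle, 8 mm off its centre line, which I'll correct during the push. First I'll check the clearance to the press cable.

```bash
python3 - <<'E'
import pickle,numpy as np,cv2
from h import ray
from bench import r
d=pickle.load(open("cams.pkl","rb"))
def tri(a,b):
    A=ray(d["top"],[a],[.3])[0];B=ray(d["scene"],[b],[.3])[0]
    oa=d["top"]["cam_to_world"][:3,3];ob=d["scene"]["cam_to_world"][:3,3];u=A-oa;v=B-ob
    t=np.linalg.lstsq(np.c_[u,-v],ob-oa,rcond=None)[0];print((oa+t[0]*u).round(3),(ob+t[1]*v).round(3))
tri((435,98),(468,218)); tri((435,98),(472,226))
print(ray(d["top"],[[407,85]],[.0]))
s=r.read_state();p=s["ee_pos"];x=np.array([np.cos(np.radians(-36)),np.sin(np.radians(-36))]);v=p[:2]-[.539,-.259]
print(p,"box frame",v@x,-v[0]*x[1]+v[1]*x[0])
E
```

```text
[ 0.681 -0.267  0.102] [ 0.721 -0.295  0.122]
[ 0.692 -0.274  0.071] [ 0.735 -0.304  0.093]
[[ 0.74866964 -0.22197361  0.        ]]
[ 0.49314454 -0.21554641  0.09070181] box frame -0.06263923135605881 0.008201531164404145
```

The cable loop is at x ≈ 0.7, and the gripper's far end will stay below x ≈ 0.63. I'll push gently, about 10 mm per row.

```bash
python3 -m crank '[[-1,[-8,-8,0],0],[-1,[-18,-8,0],0],[-1,[-26,-8,0],0],[-1,[-32,-8,0],0],[-1,[-38,-8,0],0],[-1,[-44,-8,0],0],[-1,[-50,-8,0],0],[-1,[-55,-8,0],0],[-1,[-60,-8,0],0],[-1,[-62,-8,0],0],[-1,[-62,-8,0],0],[-1,[-62,-8,0],0]]'
python3 - <<'E'
import numpy as np,cv2
from bench import r
s=r.read_state();p=s["ee_pos"];x=np.array([np.cos(np.radians(-36)),np.sin(np.radians(-36))]);v=p[:2]-[.539,-.259]
print(p,s["ft_force"].round(2),"box frame",v@x,-v[0]*x[1]+v[1]*x[0])
a=r.camera("scene")["pixels"][170:320,300:480]
cv2.imwrite(f"pics/s3.png",cv2.resize(a[:,:,::-1],None,fx=4,fy=4,interpolation=cv2.INTER_CUBIC))
E
```

```text
time: 4.17
ee_pos: [0.5375, -0.259, 0.0894]
eef_rot: [0.311, 0.95, -0.0, -0.0]
ft_force: [-0.1, -0.5, -0.6]
width: 0.0003
[ 0.53749089 -0.25901607  0.08941544] [-0.05 -0.51 -0.55] box frame -0.001211449201607435 -0.0009000362053714194
```

View pics/s3.png

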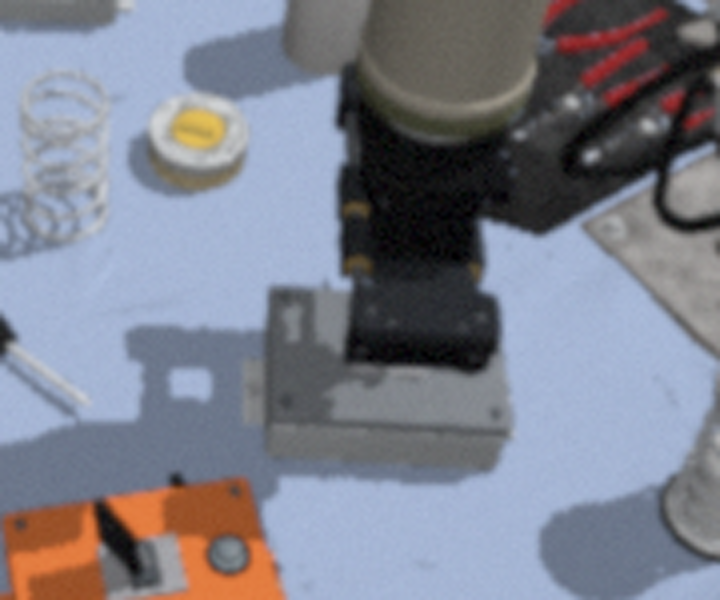

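The gripper hides the lever, and there is no contact force. I'll back straight off, rise and look.

```bash
python3 -m crank '[[-1,[15,0,0],0],[-1,[35,0,0],0],[-1,[60,0,0],0],[-1,[62,0,-30],0],[-1,[62,0,-70],0],[-1,[75,20,-110],0],[-1,[90,50,-140],0],[-1,[110,80,-150],0],[-1,[130,110,-150],0],[-1,[150,140,-150],0],[-1,[150,140,-150],0]]'
python3 - <<'E'
import numpy as np,cv2
from bench import r
s=r.read_state();print(s["time"],s["ee_pos"],s["ft_force"].round(2))
c=r.camera("scene")["pixels"][:,:,::-1]
cv2.imwrite("pics/s4.png",cv2.resize(c[120:320,260:460],None,fx=3,fy=3,interpolation=cv2.INTER_CUBIC))
c=r.camera("top")["pixels"][:,:,::-1]
cv2.imwrite("pics/t4.png",cv2.resize(c[100:240,200:480],None,fx=2.8,fy=2.8,interpolation=cv2.INTER_CUBIC))
E
```

```text
time: 5.13
ee_pos: [0.4995, -0.0493, 0.2397]
eef_rot: [0.306, 0.952, 0.001, -0.0]
ft_force: [0.1, 0.6, -1.3]
width: 0.0005
5.1333 [ 0.49950183 -0.04929804  0.23967777] [ 0.05  0.57 -1.28]
```

View pics/s4.png

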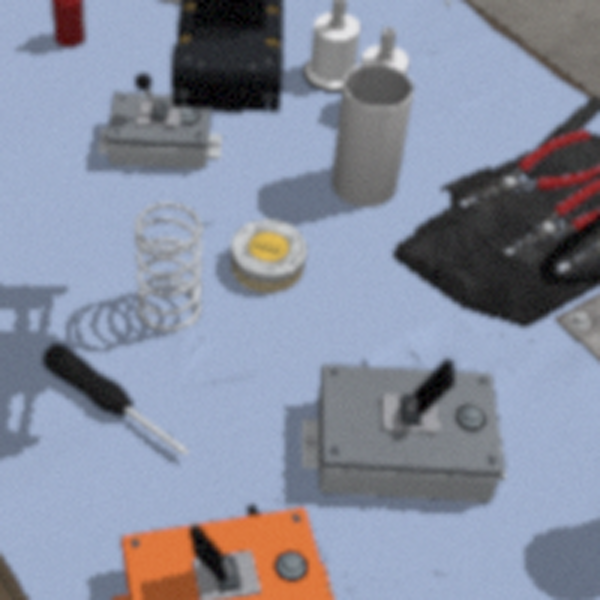

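View pics/t4.png

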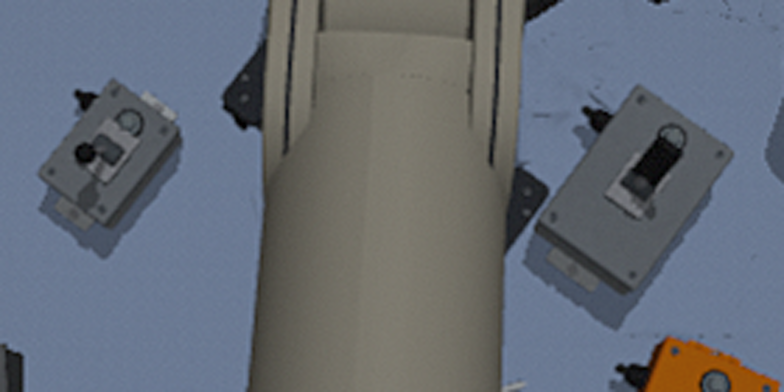

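In both views the paddle now leans to the lens (scene crop tip (445,370), top crop (665,150)). The lamp ball is still on its off side, at top crop (85,152), and the arm is clear of everything.

```bash
python3 -c "
from bench import r
print(r.close_job())"
```

```text
the job is handed in; nothing more can be done
None
```

The spring press supply is switched on. I pushed the paddle on the grey supply box towards the lens with shut fingers until it snapped over, then backed off and handed the job in at about 5.2 s.

- **Supply lever:** after I backed off, both camera views showed the paddle leaning to the lens side and staying there.
- **Lamp lever:** it is still off, with the ball leaning to its off side as before. The orange lookalike box was not touched.
- **Forces:** every reading I took stayed at or below about 1.5 N. They were taken only at the end of each move, so the roughly 4 N push itself was not recorded. The arm was well clear of everything at hand-in.
- **Measurements:** the lid came out near 140 × 95 mm, with the lens 47–49 mm from the middle. The two views put the box centre about 5 mm apart, so I used the average. The fingers also came down 8 mm off the paddle's centre line, which I corrected during the push.

No check failed.

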